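Rub down the taped seam of a cake box at a market stall

TASK

Draw the burnisher out from under the plank riser, lay it flat on the cork mat and let go, then take it afresh so that its nib can reach beneath the cake box's carrying handle. With the nib, rub slowly and lightly along the whole L of paper tape on the lid, from the free end of the long leg (which runs under the carrying handle) round the corner to the free end of the short leg, without crushing the lid. Finally lay the burnisher flat on the cork mat again, without dropping it, and leave everything else on the table where it is.

Things in the scene. Friction and masses are not known exactly. Their poses are not given: they have to be found in the camera images.
- burnisher: the stylus: straight burnishing tool, 178 mm long, about 90 g: square wooden handle 18 x 18 mm from x = -85 to +65 mm, then a steel cone to a ball nib 10 mm across. Origin on its centre line near mid-length, +x towards the nib. It starts lying flat, rear half under the riser, nib half sticking out of the front
- nib (a point): centre of the burnisher's ball nib (radius 5 mm)
- box: a closed brown card cake box, 220 mm (its x) by 180 mm (its y), lid top 80 mm above the table; fixed. Origin under its centre. The seam of its lid is covered by an L of white paper tape 15 mm wide: long leg 105 mm along box x (at y = -30 mm), passing under the carrying handle; short leg 70 mm along box y (at x = 45 mm)
- arch (a point): top middle of the box's carrying handle, on the bar's centre line 166 mm above the table: a thin white arch of 10 mm bar in the box's plane x = 0, legs at box y = +-95 mm; its underside is 81 mm above the lid between y = -70 and 70 mm and slopes to 60 mm above the lid at the legs
- lid (a joint): how far the springy lid is pressed down, m: 0 at rest, about 600 N/m, crushed from 0.008
- riser: a low plank display riser, fixed; origin on the table under the middle of its front edge, +x into its depth: 170 mm deep, 200 mm wide, top 62 mm high with three small vases (50 mm) along the back; open front and back, free space beneath 46 mm high and 168 mm wide
- mat: a cork mat 220 (x) by 160 (y) by 4 mm thick, fixed flat on the table; origin under its centre
- jar: bystander: lidded jar, 60 mm across, 70 mm high, origin under its centre
- phone: bystander: black phone lying flat, 150 (x) x 72 x 9 mm, origin under its centre
- spool: bystander: wooden spool standing, 56 mm across, 60 mm high, origin under its centre
- giftbox: bystander: small white box, 60 (x) x 80 x 50 mm, origin under its centre
- mug: bystander: low white cup, 70 mm across, 60 mm high, handle at its +y, origin under its centre
- brush: bystander: brush lying flat, about 160 mm long along its x; leave it lying
- taperoll: bystander: empty grey tape ring lying flat, 90 mm across, 30 mm high, origin under its centre
- candle: bystander: amber candle tin, 56 mm across, 60 mm high, origin under its centre
- seam0 (a point): point 0 of 0 to 8 along the middle of the tape: the free end of the long leg; 5 mm above the lid, where the nib's centre is when it touches the tape there (moves with the lid)
- seam1 (a point): point 1 of 0 to 8 along the middle of the tape: 21 mm further along the long leg; 5 mm above the lid, where the nib's centre is when it touches the tape there (moves with the lid)
- seam2 (a point): point 2 of 0 to 8 along the middle of the tape: 21 mm further along the long leg; 5 mm above the lid, where the nib's centre is when it touches the tape there (moves with the lid)
- seam3 (a point): point 3 of 0 to 8 along the middle of the tape: just past the arch, on the long leg; 5 mm above the lid, where the nib's centre is when it touches the tape there (moves with the lid)
- seam4 (a point): point 4 of 0 to 8 along the middle of the tape: 21 mm further along the long leg; 5 mm above the lid, where the nib's centre is when it touches the tape there (moves with the lid)
- seam5 (a point): point 5 of 0 to 8 along the middle of the tape: the corner of the L; 5 mm above the lid, where the nib's centre is when it touches the tape there (moves with the lid)
- seam6 (a point): point 6 of 0 to 8 along the middle of the tape: 23 mm along the short leg; 5 mm above the lid, where the nib's centre is when it touches the tape there (moves with the lid)
- seam7 (a point): point 7 of 0 to 8 along the middle of the tape: 24 mm further along the short leg; 5 mm above the lid, where the nib's centre is when it touches the tape there (moves with the lid)
- seam8 (a point): point 8 of 0 to 8 along the middle of the tape: the free end of the short leg; 5 mm above the lid, where the nib's centre is when it touches the tape there (moves with the lid)

How it is judged:
On the way, in this order (a step that is already met when the one before it is completed fails the run):
1. the burnisher lies flat on the cork mat (its middle over the mat), let go (x of burnisher in the frame of mat between -0.1 and 0.1 m and y of burnisher in the frame of mat between -0.075 and 0.075 m and height (world z) of burnisher below 0.022 m and height (world z) of nib below 0.026 m and contact force between the fingers and burnisher below 0.05 N and linear speed of burnisher below 0.03 m/s), for 0.2 s.
2. the nib rubs the tape at point 0 (the free end of the long leg): nib within 8 mm of the point, pressing with over 0.3 N, slower than 0.08 m/s (distance between nib and seam0 below 0.008 m and contact force between burnisher and box above 0.3 N and linear speed of burnisher below 0.08 m/s), for 0.1 s.
3. the nib rubs the tape at point 1 (21 mm further along the long leg): nib within 8 mm of the point, pressing with over 0.3 N, slower than 0.08 m/s (distance between nib and seam1 below 0.008 m and contact force between burnisher and box above 0.3 N and linear speed of burnisher below 0.08 m/s), for 0.1 s.
4. the nib rubs the tape at point 2 (21 mm further along the long leg): nib within 8 mm of the point, pressing with over 0.3 N, slower than 0.08 m/s (distance between nib and seam2 below 0.008 m and contact force between burnisher and box above 0.3 N and linear speed of burnisher below 0.08 m/s), for 0.1 s.
5. the nib rubs the tape at point 3 (just past the arch, on the long leg): nib within 8 mm of the point, pressing with over 0.3 N, slower than 0.08 m/s (distance between nib and seam3 below 0.008 m and contact force between burnisher and box above 0.3 N and linear speed of burnisher below 0.08 m/s), for 0.1 s.
6. the nib rubs the tape at point 4 (21 mm further along the long leg): nib within 8 mm of the point, pressing with over 0.3 N, slower than 0.08 m/s (distance between nib and seam4 below 0.008 m and contact force between burnisher and box above 0.3 N and linear speed of burnisher below 0.08 m/s), for 0.1 s.
7. the nib rubs the tape at point 5 (the corner of the L): nib within 8 mm of the point, pressing with over 0.3 N, slower than 0.08 m/s (distance between nib and seam5 below 0.008 m and contact force between burnisher and box above 0.3 N and linear speed of burnisher below 0.08 m/s), for 0.1 s.
8. the nib rubs the tape at point 6 (23 mm along the short leg): nib within 8 mm of the point, pressing with over 0.3 N, slower than 0.08 m/s (distance between nib and seam6 below 0.008 m and contact force between burnisher and box above 0.3 N and linear speed of burnisher below 0.08 m/s), for 0.1 s.
9. the nib rubs the tape at point 7 (24 mm further along the short leg): nib within 8 mm of the point, pressing with over 0.3 N, slower than 0.08 m/s (distance between nib and seam7 below 0.008 m and contact force between burnisher and box above 0.3 N and linear speed of burnisher below 0.08 m/s), for 0.1 s.
10. the nib rubs the tape at point 8 (the free end of the short leg): nib within 8 mm of the point, pressing with over 0.3 N, slower than 0.08 m/s (distance between nib and seam8 below 0.008 m and contact force between burnisher and box above 0.3 N and linear speed of burnisher below 0.08 m/s), for 0.1 s.
At the end, for the whole second after the job is handed in: the burnisher lies flat, at rest and let go on the cork mat: its middle within 100 mm (mat's x) and 75 mm (mat's y) of the mat's centre, its middle lower than 22 mm and its nib lower than 26 mm above the table; the lid has sprung back (pressed under 2 mm) (all of step 1 and value of joint lid below 0.002 m); the robot touches nothing.
It fails at once if the lid is pressed down 8 mm or more (crushed) (value of joint lid above 0.008 m).
It fails at once if the burnisher is dropped (falls faster than 0.6 m/s out of the fingers) (contact force between the fingers and burnisher below 0.05 N and linear speed of burnisher above 0.6 m/s).
It fails at once if a bystander (jar, phone, spool, giftbox, mug, brush, taperoll or candle) is shifted by more than 30 mm (distance of any of jar, phone, spool, giftbox, mug, brush, taperoll, candle from where it was at the start of the episode above 0.03 m).
It also fails if it takes over 72 s, if anything falls off the work surface, if the arm or the gripper's body presses on something with over 40 N, if the wrist force passes 120 N, or if a joint passes its speed limit or range.

ROBOT

A 6-joint arm with a two-finger parallel gripper is mounted at the origin on the work surface. World frame = base frame: x ahead of the robot, y to its left, z up, the work surface at z = 0. Lengths are in m, angles in rad, forces in N, time in s.
With the tool pointing down it reaches from about 0.325 to 0.775 m from the base axis. Payload 5.5 kg.
Tool frame: the origin (TCP) lies at the very end of the fingers, on their centre line; the grasp point (between the pads) lies 19 mm behind it; z points along the fingers, y is the line along which they close (so a half turn about z gives the same grasp; the last joint's range is limited). The gripper opens to 85 mm and grips with 20 to 120 N. Pads are 22 mm wide; open, the fingers measure 114 mm over their backs; the gripper's body (76 mm by 85 mm) begins 54 mm behind the grasp point. The pads swing forward as they close: fully open they stand 13 mm farther back than shut.
Start: joints at [1.075, 0.091, 1.231, -0, 1.82, -0.057], TCP at [0.255, 0.543, 0.231] pointing down, gripper open.
Joint ranges: [-2.87, 2.87], [-0.86, 2.18], [0.17, 2.46], [-1.51, 4.65], [0.06, 2.69], [-2.65, 2.65]. Speed limits (rad/s): [2.57, 2.57, 3.01, 3.14, 3.14, 3.14].

INTERFACE

Orientations are given as a rotation vector (axis times angle).
In Python, from bench import manip, get_image gives the robot as it stands. The module is installed in compiled form; this text tells all that it offers.
- The arm moves only by the shell command python3 -m jog 'ROWS' [FORCE]. ROWS is JSON, a list of rows, each a list of 7 numbers: the shift along the tool's x, y, z in m, then the turn, a rotation vector about the tool's x, y, z in degrees, then the opening, from 0 (shut) to 1 (fully open). In form: [[x, y, z, ax, ay, az, gripper], ...]. A call has 1 to 5 rows; each row shifts and turns the commanded pose from where the row before left it, along the tool's axes as they then stand; what a row does not reach is not made up. A row lasts 1/10 s, in which the tool goes at most 50 mm and 8.59 degrees, less where a joint would pass 70% of its speed; a pose out of reach is approached as far as the arm can. A call is refused whole if a number of a shift passes 0.05 or a number of a turn 8.59, either way. A call with a gripper value outside its range is refused whole. The fingers move at their own pace and stop on an object; FORCE is the grip in N (left out, the last holds). Time passes only in rows, so rows that do not move let the fingers close. It gives the time, the measured TCP pose, the force, the opening and the grip force at its end, in the units of the state.
- manip.get_state(): the state, without advancing time (a new reading comes with each control period).
- get_image(name): name is "scene" or "side" or "wrist"; returns a dict with "image" (400x640x3 uint8, red, green, blue), "range_z" (400x640 float32, m along the optical axis (not along the pixel's ray), 0 where there is no reading), "fx", "fy", "cx", "cy" (pixels), "dist_coeffs" ([k1, k2, p1, p2, k3] as OpenCV has them; the pictures are not rectified), "R" (3x3) and "t" (3): a world point X has camera coordinates R X + t. Camera axes: x right, y down, z forward; pixel columns grow to the right and rows downward; lengths in m; the calibration is good to about 2 mm. A picture is of the moment at which its call begins.
- manip.finish_job(): hands the job in; it is judged then, once.
The state is a dict: "t": time; "joints": joint angles; "qvel": joint speeds; "joint_torque": joint torques, N m; "ee_pos": TCP position; "tool_rot": TCP orientation; "wrist_force": force on the tool from outside, world axes, zero at the start; "torque": the same for the moment, N m; "gripper_width": finger opening in m; "grip_force": force on a finger pad.
Only numpy, scipy, OpenCV 4.12 (cv2) and the standard library are available. Lean on these libraries where they do the work, as an engineer would, in place of code of your own. Each camera call takes 0.05 s, during which the arm holds its last target. There are 200 camera calls.

## Working session

There is one attempt and no reset: what is moved stays moved. The work goes in short steps, Python scripts to look and compute and a shell command to move; the robot and the scene stay as the last step left them, time stands still between calls to the robot, and variables do not carry over. Pictures are saved under pics/ and viewed, at most 10 in all, crops included, and the job is handed in when it is done.

```bash
mkdir -p pics
cat > h.py <<'E'
import numpy as np, cv2
from bench import manip, get_image
from scipy.spatial.transform import Rotation as Ro
def grab(n,save=None):
    d=get_image(n)
    if save: cv2.imwrite('pics/'+save+'.png',d['image'][:,:,::-1])
    return d
def K(d): return np.array([[d['fx'],0,d['cx']],[0,d['fy'],d['cy']],[0,0,1.]])
def ray(d,uv):
    p=cv2.undistortPoints(np.array(uv,float).reshape(-1,1,2),K(d),np.array(d['dist_coeffs'])).reshape(-1,2)
    R=np.array(d['R']);t=np.array(d['t'])
    v=np.c_[p,np.ones(len(p))]
    return -R.T@t, v@R
def onz(d,uv,z):
    c,v=ray(d,uv); return c+v*((z-c[2])/v[:,2])[:,None]
def depth(d,uv):
    c,v=ray(d,uv); uv=np.array(uv).reshape(-1,2).astype(int)
    return c+v*d['range_z'][uv[:,1],uv[:,0]][:,None]
def proj(d,X):
    return cv2.projectPoints(np.array(X,float).reshape(-1,1,3),cv2.Rodrigues(np.array(d['R']))[0],np.array(d['t'],float),K(d),np.array(d['dist_coeffs']))[0].reshape(-1,2)
E
python3 - <<'E'
from h import *
for n in ['scene','side','wrist']:
    d=grab(n,n+'0'); print(n,-np.array(d['R']).T@d['t'],d['fx'])
s=manip.get_state(); print(s)
E
```

```text
scene [1.11032417 0.70536153 0.91304517] 387.00259981937376
side [ 0.45053978 -1.19048062  1.12641544] 460.09350275187495
wrist [0.19082178 0.57388711 0.37334899] 325.353883821758
{'t': 0.15, 'joints': array([ 1.07531008e+00,  9.17037518e-02,  1.23161939e+00, -8.66089870e-06,
        1.81979019e+00, -5.66995793e-02]), 'qvel': array([-0.00109345, -0.00113015, -0.00497477,  0.00055462,  0.0011218 ,
        0.00207732]), 'joint_torque': array([ 1.38325959e-03, -4.59373212e+01, -4.18525565e+01, -9.15491614e-05,
        9.55017284e-03,  3.32745219e-05]), 'ee_pos': array([0.25480797, 0.54297225, 0.23039421]), 'tool_rot': array([-6.83643110e-01, -3.06588935e+00,  2.30151740e-03]), 'wrist_force': array([-0.59947767, -0.4204756 ,  0.38203672]), 'torque': array([0.01221326, 0.00162422, 0.01041111]), 'grip_force': 0.0, 'gripper_width': 0.08523413252890616}
```

View pics/scene0.png

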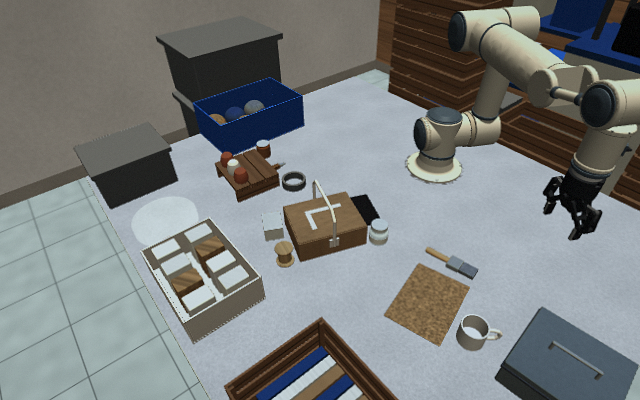

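View pics/side0.png

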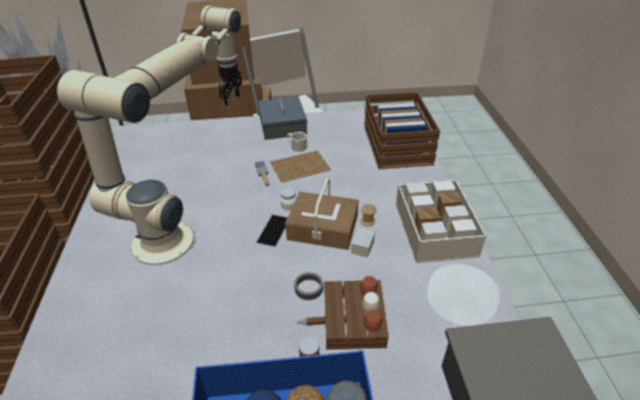

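Scene view: box around (325,222), the riser at (250,172) with the burnisher tip near (280,165), and the mat at (428,300). Side view: burnisher at (310,321) sticking out towards the robot, tape ring at (308,285), candle at (309,347), mat at (300,165). Next I'll take enlarged crops.

Run:
```python
from h import *
a=cv2.imread('pics/side0.png')
cv2.imwrite('pics/sA.png',cv2.resize(a[175:365,250:400],None,fx=4,fy=3.15,interpolation=cv2.INTER_CUBIC) if 0 else cv2.resize(a[175:365,245:405],None,fx=3.15,fy=3.15,interpolation=cv2.INTER_CUBIC))
b=cv2.imread('pics/scene0.png')
cv2.imwrite('pics/cA.png',cv2.resize(b[130:270,205:395],None,fx=4.2,fy=4.2,interpolation=cv2.INTER_CUBIC))
d=grab('side')
for n,uv in dict(boxlid=(300,208),boxlid2=(345,222),riser=(335,300),jar=(288,192),phone=(272,230),ring=(297,285),candle=(309,343),spool=(368,209),gift=(363,237),mat=(300,165),brush=(264,175),mug=(299,136),table=(240,300)).items():
    print(n,depth(d,[uv])[0].round(3))
```

```text
boxlid [0.489 0.026 0.08 ]
boxlid2 [ 0.634 -0.064  0.08 ]
riser [ 0.561 -0.368  0.06 ]
jar [0.452 0.135 0.068]
phone [0.385 0.007 0.005]
ring [ 0.456 -0.271  0.026]
candle [ 0.475 -0.502  0.061]
spool [0.729 0.018 0.058]
gift [ 0.689 -0.108  0.046]
mat [0.511 0.39  0.004]
brush [0.361 0.318 0.019]
mug [0.52  0.57  0.035]
table [ 0.279 -0.288 -0.001]
```

View pics/sA.png

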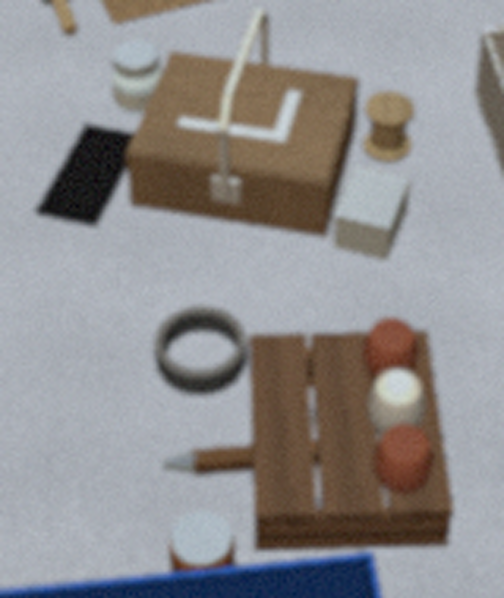

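View pics/cA.png

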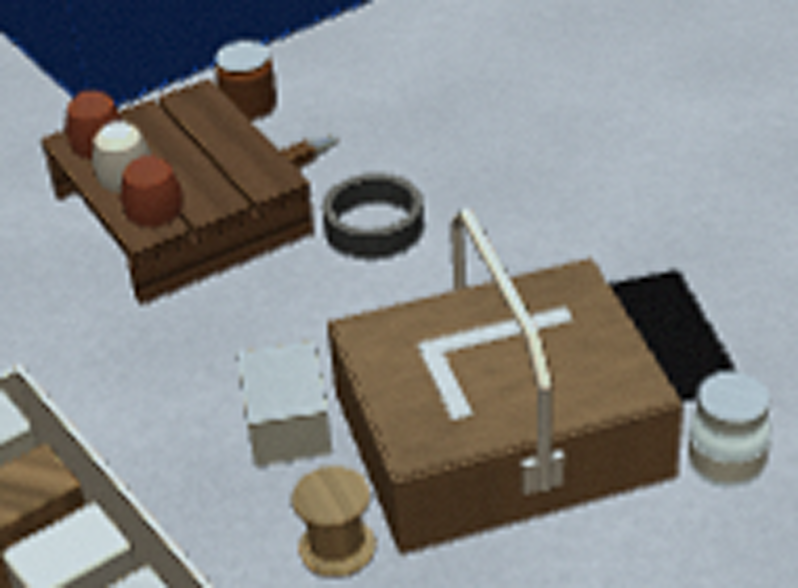

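The crops show the L on the lid with its free end at crop (178,123), corner (283,135) and short end (294,92). The burnisher nib is at crop (165,463) and it comes out of the riser at (253,458), between the ring and the candle. The scene crop agrees, with the nib at (337,140). Next I'll measure these from both views.

```bash
cat > m.py <<'E'
from h import *
def cloud(d):
    v,u=np.mgrid[0:400,0:640]; uv=np.c_[u.ravel(),v.ravel()]
    P=depth(d,uv); P[d['range_z'].ravel()==0]=9
    return P.reshape(400,640,3), cv2.cvtColor(d['image'],cv2.COLOR_RGB2HSV)
def rect(P):
    (c,s,a)=cv2.minAreaRect(P[:,:2].astype(np.float32)); return np.round(c,4),np.round(s,4),round(a,2)
E
python3 - <<'E'
from m import *
D={n:grab(n) for n in('side','scene')}
for n,d in D.items():
    P,H=cloud(d); x,y,z=P[...,0],P[...,1],P[...,2]
    def big(m,mn=1):
        k,l,st,_=cv2.connectedComponentsWithStats(m.astype(np.uint8)); return l==1+np.argmax(st[1:,4])
    brown=(H[...,1]>70)
    lid=big((abs(z-.08)<.01)&(x>.4)&(x<.72)&(y>-.2)&(y<.15))
    L=P.reshape(-1,3)[lid.ravel()]; print(n,'lid',rect(L),np.median(L[:,2]))
    # tape on plane
    wh=big((H[...,1]<60)&(H[...,2]>150)&(abs(z-.08)<.008)&(x>.42)&(x<.7)&(y>-.15)&(y<.12))
    vv,uu=np.nonzero(wh); T=onz(d,np.c_[uu,vv],.08); print('tape',len(T),rect(T),np.median(P[wh][:,2]),T[T[:,0].argmin()],T[T[:,0].argmax()],T[T[:,1].argmax()],T[T[:,1].argmin()])
    mt=big(brown&(abs(z)<.015)&(x>.3)&(x<.8)&(y>.25)&(y<.6))
    vv,uu=np.nonzero(mt); M=onz(d,np.c_[uu,vv],.004); print('mat',rect(M),np.median(P[mt][:,2]))
    rs=big((abs(z-.062)<.008)&(x>.45)&(x<.8)&(y>-.6)&(y<-.25)); R=P[rs]; print('riser',rect(R),np.median(R[:,2]))
    for nm,bx,zz in (('ring',(.38,.52,-.36,-.22),.012),('candle',(.42,.53,-.56,-.45),.03),('burn',(.4,.52,-.45,-.36),.006)):
        m=(x>bx[0])&(x<bx[1])&(y>bx[2])&(y<bx[3])&(z>zz)&(z<.1); Q=P[m]; print(nm,len(Q),Q.min(0).round(3) if len(Q) else'',Q.max(0).round(3) if len(Q) else '')
        if nm=='burn':
            print(rect(Q))
            for a in np.arange(.4,.52,.01):
                q=Q[(Q[:,0]>=a)&(Q[:,0]<a+.01)]
                if len(q): print(a.round(2),len(q),q.mean(0).round(4),q[:,1].min().round(3),q[:,1].max().round(3))
# triangulate nib & exit
def tri(a,b):
    c1,v1=ray(D['side'],[a]);c2,v2=ray(D['scene'],[b]);v1=v1[0];v2=v2[0]
    s=np.linalg.lstsq(np.c_[v1,-v2],c2-c1,rcond=None)[0]; return (c1+v1*s[0]).round(4),(c2+v2*s[1]).round(4)
print('nib',tri((297.6,322),(285.0,163.4))); print('mid-handle start',tri((306.5,321.3),(279.5,165.5)))
E
```

```text
side lid (array([0.5657, 0.0027]), array([0.1996, 0.2224]), 70.43) 0.07857422498268551
tape 149 (array([0.5871, 0.002 ]), array([0.0901, 0.0645]), 70.97) 0.07968051334904436 [ 0.54639812 -0.02789815  0.08      ] [0.62998385 0.03079528 0.08      ] [0.62023152 0.03748264 0.08      ] [ 0.60254938 -0.04495794  0.08      ]
mat (array([0.5088, 0.3886]), array([0.2102, 0.1483]), 15.89) 0.0024878908394778687
riser (array([ 0.6127, -0.4011]), array([0.2053, 0.1683]), 85.26) 0.06168165633645273
ring 272 [ 0.447 -0.318  0.012] [ 0.52  -0.223  0.033]
candle 399 [ 0.446 -0.535  0.03 ] [ 0.53  -0.454  0.067]
burn 166 [ 0.447 -0.422  0.006] [ 0.52  -0.371  0.024]
(array([ 0.4819, -0.3918]), array([0.0705, 0.0479]), 16.03)
0.44 4 [ 0.4479 -0.3965  0.0101] -0.398 -0.395
0.45 15 [ 0.455  -0.3971  0.0135] -0.402 -0.39
0.46 17 [ 0.4651 -0.397   0.0133] -0.422 -0.371
0.47 24 [ 0.4754 -0.3983  0.0166] -0.405 -0.387
0.48 23 [ 0.4847 -0.3977  0.0165] -0.406 -0.387
0.49 28 [ 0.495  -0.3993  0.0161] -0.408 -0.388
0.5 24 [ 0.5049 -0.3981  0.0176] -0.408 -0.387
0.51 31 [ 0.5148 -0.3987  0.0155] -0.408 -0.375
sc
[... 506 characters left out ...]
0.31   0.012] [ 0.519 -0.22   0.034]
candle 164 [ 0.447 -0.532  0.03 ] [ 0.53  -0.46   0.065]
burn 50 [ 0.449 -0.402  0.007] [ 0.506 -0.379  0.022]
(array([ 0.4773, -0.3884]), array([0.0225, 0.0555]), 81.9)
0.44 1 [ 0.4487 -0.3919  0.0092] -0.392 -0.392
0.45 4 [ 0.4555 -0.3888  0.0115] -0.392 -0.384
0.46 7 [ 0.4646 -0.3893  0.0131] -0.395 -0.385
0.47 12 [ 0.4761 -0.387   0.014 ] -0.399 -0.379
0.48 9 [ 0.4851 -0.3878  0.0148] -0.4 -0.379
0.49 13 [ 0.4947 -0.3879  0.0149] -0.402 -0.38
0.5 4 [ 0.5036 -0.3849  0.0193] -0.392 -0.382
nib (array([ 0.4489, -0.3922,  0.005 ]), array([ 0.445 , -0.3907,  0.0061]))
mid-handle start (array([ 0.4748, -0.3935,  0.0061]), array([ 0.4707, -0.3919,  0.0071]))
```

Measured so far:

- **Lid:** z = 0.080, yaw about -19.6°, centre about (0.567, 0.010).
- **Mat:** centre (0.510, 0.392), yaw 16°.
- **Burnisher:** along the riser's depth, nib at about (0.450, -0.392), handle top at about 18 mm. These fit the sizes given.

I'll plan the approach with a small planner.

```bash
cat > plan.py <<'E'
from h import *
import json
def down(th,tilt=0):
    """tool x at world angle th deg, z down; then turned by tilt deg about tool y"""
    a=np.radians(th); x=np.array([np.cos(a),np.sin(a),0]); z=np.array([0,0,-1.])
    return np.c_[x,np.cross(z,x),z]@Ro.from_euler('y',tilt,degrees=True).as_matrix()
def now():
    s=manip.get_state(); return np.array(s['ee_pos']),Ro.from_rotvec(s['tool_rot']).as_matrix()
def rows(wps,g,start=None,dm=3,da=1):
    """wps: list of (pos,R) one per row; prints rounded rows in calls of 5"""
    p,R=start or now(); out=[]
    for P,Q in wps:
        s=np.round(R.T@(np.array(P)-p),dm); w=np.round(np.degrees(Ro.from_matrix(R.T@Q).as_rotvec()),da)
        assert abs(s).max()<=.05 and abs(w).max()<=8.59,(s,w)
        p=p+R@s; R=R@Ro.from_rotvec(np.radians(w)).as_matrix(); out.append([float(v)+0. for v in s]+[float(v)+0. for v in w]+[g])
    for i in range(0,len(out),5): print(json.dumps(out[i:i+5]).replace(' ',''))
    print('end',p.round(4)); return p,R
def polar(p0,R0,p1,R1,n,zmid=None,az_turn=None):
    """arc about the base; yaw spread evenly (turn about the world z by az_turn deg)"""
    r0,r1=np.hypot(*p0[:2]),np.hypot(*p1[:2]); a0,a1=np.arctan2(p0[1],p0[0]),np.arctan2(p1[1],p1[0])
    W=[]
    for i in range(1,n+1):
        f=i/n; r=r0+f*(r1-r0); a=a0+f*(a1-a0); z=p0[2]+f*(p1[2]-p0[2])
        if zmid: z+= (zmid-z)*min(1,4*min(f,1-f))
        Q=Ro.from_euler('z',f*az_turn,degrees=True).as_matrix()@R0
        D=Ro.from_matrix(Q.T@Ro.from_euler('z',(f-1)*az_turn,degrees=True).as_matrix()@R1).as_rotvec()
        W.append(([r*np.cos(a),r*np.sin(a),z],Q@Ro.from_rotvec(f*D).as_matrix()))
    return W
def line(p0,R0,p1,R1,n):
    D=Ro.from_matrix(R0.T@R1).as_rotvec()
    return [(np.array(p0)+(np.array(p1)-p0)*i/n,R0@Ro.from_rotvec(D*i/n).as_matrix()) for i in range(1,n+1)]
E
python3 - <<'E'
from plan import *
p,R=now(); rows(polar(p,R,np.array([.49,-.392,.22]),down(0),24,.27,-154.8),.5)
E
```

```text
[[-0.045,-0.001,-0.006,0.0,0.0,6.5,0.5],[-0.045,0.002,-0.006,0.0,0.0,6.4,0.5],[-0.046,0.002,-0.007,0.0,0.0,6.5,0.5],[-0.045,0.005,-0.006,0.0,0.0,6.4,0.5],[-0.045,0.006,-0.007,0.0,0.0,6.5,0.5]]
[[-0.045,0.008,-0.007,0.0,0.0,6.4,0.5],[-0.045,0.01,0.0,0.0,0.0,6.5,0.5],[-0.044,0.011,0.0,0.0,0.0,6.4,0.5],[-0.044,0.013,0.0,0.0,0.0,6.5,0.5],[-0.044,0.015,0.0,0.0,0.0,6.4,0.5]]
[[-0.043,0.016,0.0,0.0,0.0,6.5,0.5],[-0.042,0.018,0.0,0.0,0.0,6.4,0.5],[-0.042,0.019,0.0,0.0,0.0,6.5,0.5],[-0.042,0.021,0.0,0.0,0.0,6.4,0.5],[-0.04,0.023,0.0,0.0,0.0,6.5,0.5]]
[[-0.04,0.024,0.0,0.0,0.0,6.4,0.5],[-0.039,0.026,0.0,0.0,0.0,6.5,0.5],[-0.038,0.027,0.0,0.0,0.0,6.4,0.5],[-0.037,0.029,0.008,0.0,0.0,6.5,0.5],[-0.036,0.03,0.008,0.0,0.0,6.4,0.5]]
[[-0.035,0.031,0.009,0.0,0.0,6.5,0.5],[-0.033,0.033,0.008,0.0,0.0,6.5,0.5],[-0.033,0.034,0.009,0.0,0.0,6.4,0.5],[-0.031,0.035,0.008,0.0,0.0,6.5,0.5]]
end [ 0.4902 -0.3919  0.2204]
```

```bash
python3 -m jog '[[-0.045,-0.001,-0.006,0,0,6.5,0.5],[-0.045,0.002,-0.006,0,0,6.4,0.5],[-0.046,0.002,-0.007,0,0,6.5,0.5],[-0.045,0.005,-0.006,0,0,6.4,0.5],[-0.045,0.006,-0.007,0,0,6.5,0.5]]' 60 >/dev/null
python3 -m jog '[[-0.045,0.008,-0.007,0,0,6.4,0.5],[-0.045,0.01,0,0,0,6.5,0.5],[-0.044,0.011,0,0,0,6.4,0.5],[-0.044,0.013,0,0,0,6.5,0.5],[-0.044,0.015,0,0,0,6.4,0.5]]'
python3 -c "from h import *; d=grab('wrist','w1'); print(d['t'],manip.get_state()['ee_pos'])
import pickle; pickle.dump(d,open('w1.pkl','wb'))"
python3 -m jog '[[-0.043,0.016,0,0,0,6.5,0.5],[-0.042,0.018,0,0,0,6.4,0.5],[-0.042,0.019,0,0,0,6.5,0.5],[-0.042,0.021,0,0,0,6.4,0.5],[-0.04,0.023,0,0,0,6.5,0.5]]' >/dev/null
python3 -c "from h import *; d=grab('wrist','w2')
import pickle; pickle.dump(d,open('w2.pkl','wb'))"
python3 -m jog '[[-0.04,0.024,0,0,0,6.4,0.5],[-0.039,0.026,0,0,0,6.5,0.5],[-0.038,0.027,0,0,0,6.4,0.5],[-0.037,0.029,0.008,0,0,6.5,0.5],[-0.036,0.03,0.008,0,0,6.4,0.5]]'
python3 -m jog '[[-0.035,0.031,0.009,0,0,6.5,0.5],[-0.033,0.033,0.008,0,0,6.5,0.5],[-0.033,0.034,0.009,0,0,6.4,0.5],[-0.031,0.035,0.008,0,0,6.5,0.5]]'
python3 -c "
from h import *; import pickle
d=grab('wrist','w3'); pickle.dump(d,open('w3.pkl','wb'))
im=[cv2.imread('pics/w%d.png'%i) for i in (1,2,3)]
cv2.imwrite('pics/w123.png',np.vstack([np.hstack(im[:2]),np.hstack([im[2],im[2]*0])])[::1,::1]); cv2.imwrite('pics/w123.png',cv2.resize(cv2.imread('pics/w123.png'),(800,500),interpolation=cv2.INTER_AREA))
s=manip.get_state(); print(s['joints'],s['ee_pos'],s['gripper_width'])"
```

```text
t: 1.3
ee_pos: [0.5693, 0.2245, 0.2699]
tool_rot: [-2.219, -2.223, 0.0]
wrist_force: [-0.3, 0.6, 0.3]
gripper_width: 0.0428
grip_force: 0.0
[-0.5695831   0.16867729  0.47836452] [0.57202496 0.217752   0.26970271]
t: 2.4
ee_pos: [0.5796, -0.2292, 0.2541]
tool_rot: [3.063, 0.698, 0.001]
wrist_force: [-0.4, 0.1, -0.0]
gripper_width: 0.0423
grip_force: 0.0
t: 2.8
ee_pos: [0.4894, -0.393, 0.2195]
tool_rot: [-3.141, 0.007, 0.0]
wrist_force: [1.0, -0.1, -0.8]
gripper_width: 0.0428
grip_force: 0.0
[-0.74019519  0.16597228  1.17362912 -0.00517243  1.80462662  0.8463388 ] [ 0.48434464 -0.39869579  0.21763864] 0.042516354105914894
```

View pics/w123.png

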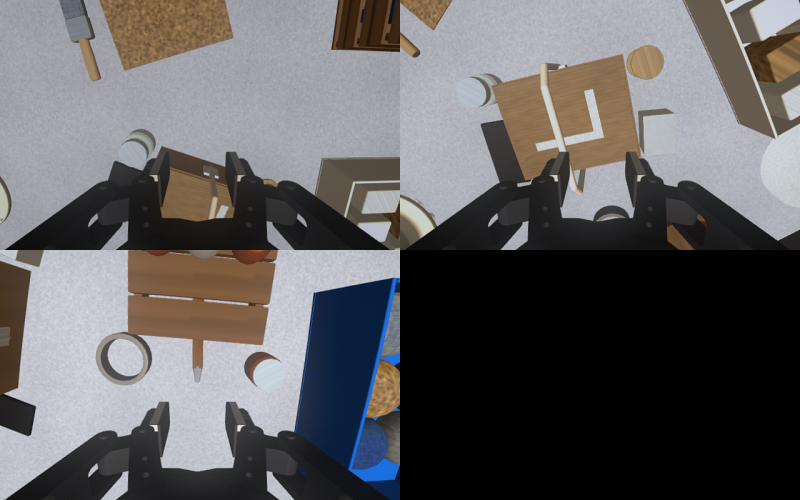

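The montage shows three wrist views. In view 2 the tape's free end is near (218,237), its corner (320,215) and its short end (304,147) in full-resolution pixels. View 3 has the burnisher shaft at column ~317, rows 145–210, with the ring and candle clear on either side. I'll take both positions from these frames.

Run:
```python
from m import *; import pickle
d=pickle.load(open('w2.pkl','rb')); P,H=cloud(d); z=P[...,2]
m=((H[...,1]<55)&(H[...,2]>150)&(abs(z-.08)<.012)).astype(np.uint8)
m[:, :]*=(np.add.outer(np.zeros(400),np.arange(640))>200)&(np.add.outer(np.zeros(400),np.arange(640))<335)
k,l,st,_=cv2.connectedComponentsWithStats(m)
for i in range(1,k):
    if st[i,4]>60:
        vv,uu=np.nonzero(l==i); T=onz(d,np.c_[uu,vv],.08); print(st[i],rect(T),'z',np.median(z[l==i]).round(4)); print(cv2.boxPoints(cv2.minAreaRect(T[:,:2].astype(np.float32))).round(4).tolist())
lid=((abs(z-.08)<.006)&(P[...,0]>.4)&(P[...,0]<.72)&(P[...,1]>-.2)&(P[...,1]<.15)); Q=P[lid]; print('lid',rect(Q),np.median(Q[:,2]))
d=pickle.load(open('w3.pkl','rb')); P,H=cloud(d)
x,y,z=P[...,0],P[...,1],P[...,2]
m=(x>.43)&(x<.525)&(y>-.43)&(y<-.36)&(z>.006)&(z<.04)
vv,uu=np.nonzero(m); Q=onz(d,np.c_[uu,vv],.012)
print('z top',np.median(z[m]),np.percentile(z[m],95))
for a in np.arange(.43,.53,.01):
    q=Q[(Q[:,0]>=a)&(Q[:,0]<a+.01)]
    if len(q): print(a.round(2),len(q),q[:,1].min().round(4),q[:,1].max().round(4),q[:,0].min().round(4), z[m][(Q[:,0]>=a)&(Q[:,0]<a+.01)].mean().round(4))
print(manip.get_state()['ee_pos'])
```

```text
[ 262  142   65   91 1841] (array([0.5834, 0.0065]), array([0.0862, 0.069 ]), 70.45) z 0.0813
[[0.5364999771118164, -0.02250000089406967], [0.6014999747276306, -0.04560000076889992], [0.6304000020027161, 0.035599999129772186], [0.5652999877929688, 0.05869999900460243]]
[216 223  37  19 452] (array([ 0.508 , -0.0038]), array([0.0159, 0.0372]), 70.91) z 0.0813
[[0.4878000020980835, -0.005200000014156103], [0.5230000019073486, -0.017400000244379044], [0.5281999707221985, -0.002400000113993883], [0.49300000071525574, 0.009800000116229057]]
lid (array([0.5652, 0.0104]), array([0.1952, 0.2211]), 70.37) 0.08049533276344875
z top 0.018213304801223795 0.01961469474703158
0.44 33 -0.3958 -0.3867 0.4444 0.0134
0.45 85 -0.398 -0.3857 0.4503 0.0139
0.46 103 -0.3991 -0.3846 0.4609 0.0156
0.47 140 -0.4002 -0.3836 0.4701 0.0184
0.48 153 -0.4013 -0.3837 0.4804 0.0184
0.49 153 -0.4013 -0.3838 0.4904 0.0185
0.5 152 -0.4013 -0.3839 0.5004 0.0184
0.51 168 -0.4012 -0.384 0.5102 0.0185
0.52 22 -0.4012 -0.3841 0.5209 0.0184
[ 0.48434464 -0.39869579  0.21763864]
```

Run:
```python
from plan import *
p,R=now(); print(p); q=rows(line(p,R,[.490,-.3926,.05],down(0),5),.5)
q=rows(line(*q,[.490,-.3926,.007],down(0),5),.5,q)
```

```text
[ 0.48434464 -0.39869579  0.21763864]
[[0.001,-0.001,0.034,0.0,0.1,-0.2,0.5],[0.002,-0.002,0.033,0.0,0.0,-0.2,0.5],[0.001,-0.001,0.034,0.1,0.1,-0.2,0.5],[0.001,-0.001,0.033,0.0,0.0,-0.2,0.5],[0.001,-0.001,0.034,0.0,0.1,-0.2,0.5]]
end [ 0.4899 -0.393   0.0496]
[[0.0,0.0,0.009,0.0,0.0,0.0,0.5],[0.0,0.0,0.008,0.0,0.0,0.0,0.5],[0.0,0.0,0.009,0.0,0.0,0.0,0.5],[0.0,0.0,0.008,0.0,0.0,0.0,0.5],[0.0,0.0,0.009,0.0,0.0,0.0,0.5]]
end [ 0.4899 -0.393   0.0066]
```

```bash
python3 -m jog '[[0,0,0,0,0,0,0.5],[0,0,0,0,0,0,0.5]]'
```

```text
t: 3.05
ee_pos: [0.4905, -0.3914, 0.2203]
tool_rot: [-3.141, -0.0, -0.0]
wrist_force: [-0.1, 0.4, 1.0]
gripper_width: 0.0433
grip_force: 0.0
```

```bash
python3 -m jog '[[0,0.001,0.034,0,0,0,0.5],[0,0,0.034,0,0,0,0.5],[0,0,0.034,0,0,0,0.5],[0,0,0.034,0,0,0,0.5],[0,0,0.034,0,0,0,0.5]]' >/dev/null
python3 -m jog '[[0,0,0.013,0,0,0,0.5],[0,0,0.012,0,0,0,0.5],[0,0,0.010,0,0,0,0.5],[0,0,0.008,0,0,0,0.5],[0,0,0,0,0,0,0.5]]'
python3 -m jog '[[0,0,0,0,0,0,0],[0,0,0,0,0,0,0],[0,0,0,0,0,0,0],[0,0,0,0,0,0,0],[0,0,0,0,0,0,0]]' 70
```

```text
t: 4.05
ee_pos: [0.4902, -0.3926, 0.0069]
tool_rot: [-3.141, 0.001, 0.001]
wrist_force: [-1.3, 0.4, 0.6]
gripper_width: 0.0424
grip_force: 0.0
t: 4.55
ee_pos: [0.4908, -0.3935, 0.0087]
tool_rot: [3.14, -0.001, 0.003]
wrist_force: [-0.8, -0.2, 5.3]
gripper_width: 0.0157
grip_force: 71.6
```

```bash
python3 -m jog '[[0,0,-0.003,0,0,0,0],[-0.010,0,0,0,0,0,0],[-0.015,0,0,0,0,0,0],[-0.02,0,0,0,0,0,0],[-0.02,0,0,0,0,0,0]]'
python3 -m jog '[[-0.02,0,0,0,0,0,0],[-0.02,0,0,0,0,0,0],[-0.015,0,0,0,0,0,0],[0,0,-0.02,0,0,0,0],[0,0,-0.04,0,0,0,0]]'
python3 -m jog '[[0,0,-0.04,0,0,0,0],[0,0,-0.04,0,0,0,0],[0,0,-0.04,0,0,0,0],[0,0,0,0,0,0,0],[0,0,0,0,0,0,0]]'
python3 -c "
from h import *; import pickle
d=grab('side','s1'); pickle.dump(d,open('s1.pkl','wb')); a=cv2.imread('pics/s1.png'); cv2.imwrite('pics/s1c.png',cv2.resize(a[150:370,150:420],None,fx=2.5,fy=2.5))"
```

```text
t: 5.05
ee_pos: [0.4236, -0.3922, 0.0094]
tool_rot: [-3.141, 0.001, 0.002]
wrist_force: [-0.1, 0.2, -0.7]
gripper_width: 0.0161
grip_force: 70.9
t: 5.55
ee_pos: [0.3675, -0.3905, 0.0665]
tool_rot: [-3.135, 0.002, 0.009]
wrist_force: [-0.2, -0.0, -1.0]
gripper_width: 0.0152
grip_force: 70.8
t: 6.05
ee_pos: [0.3702, -0.393, 0.1912]
tool_rot: [3.14, -0.001, 0.002]
wrist_force: [-0.5, -0.6, -1.4]
gripper_width: 0.0156
grip_force: 70.8
```

View pics/s1c.png

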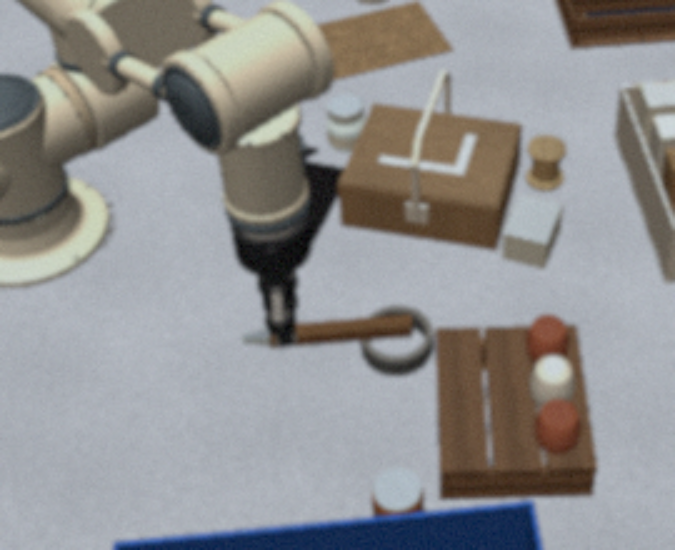

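The burnisher is out and held firmly near the nib end of its handle, and nothing else has moved. Next is the carry to the mat.

Run:
```python
from plan import *
s=(np.array([.3702,-.3929,.1904]),down(0))
q=rows(polar(*s,np.array([.569,.411,.12]),down(200),28,.29,200),0,s)
print(q[1].round(3))
```

```text
[[0.024,-0.016,-0.012,0.0,0.0,-7.1,0],[0.025,-0.014,-0.013,0.0,0.0,-7.2,0],[0.026,-0.012,-0.013,0.0,0.0,-7.1,0],[0.028,-0.01,-0.015,0.0,0.0,-7.2,0],[0.028,-0.009,-0.015,0.0,0.0,-7.1,0]]
[[0.029,-0.006,-0.015,0.0,0.0,-7.2,0],[0.03,-0.005,-0.017,0.0,0.0,-7.1,0],[0.031,-0.002,0.0,0.0,0.0,-7.1,0],[0.031,0.0,0.0,0.0,0.0,-7.2,0],[0.031,0.002,0.0,0.0,0.0,-7.1,0]]
[[0.031,0.004,0.0,0.0,0.0,-7.2,0],[0.031,0.006,0.0,0.0,0.0,-7.1,0],[0.031,0.009,0.0,0.0,0.0,-7.2,0],[0.03,0.011,0.0,0.0,0.0,-7.1,0],[0.03,0.014,0.0,0.0,0.0,-7.1,0]]
[[0.029,0.015,0.0,0.0,0.0,-7.2,0],[0.028,0.018,0.0,0.0,0.0,-7.1,0],[0.027,0.02,0.0,0.0,0.0,-7.2,0],[0.025,0.022,0.0,0.0,0.0,-7.1,0],[0.025,0.024,0.0,0.0,0.0,-7.2,0]]
[[0.022,0.026,0.0,0.0,0.0,-7.1,0],[0.021,0.027,0.023,0.0,0.0,-7.1,0],[0.019,0.03,0.022,0.0,0.0,-7.2,0],[0.017,0.031,0.024,0.0,0.0,-7.1,0],[0.015,0.032,0.024,0.0,0.0,-7.2,0]]
[[0.013,0.034,0.025,0.0,0.0,-7.1,0],[0.01,0.034,0.026,0.0,0.0,-7.2,0],[0.008,0.036,0.026,0.0,0.0,-7.1,0]]
end [0.5688 0.4111 0.1204]
[[-0.94  -0.342  0.   ]
 [-0.342  0.94   0.   ]
 [ 0.     0.    -1.   ]]
```

```bash
python3 -m jog '[[0.024,-0.016,-0.012,0,0,-7.1,0],[0.025,-0.014,-0.013,0,0,-7.2,0],[0.026,-0.012,-0.013,0,0,-7.1,0],[0.028,-0.01,-0.015,0,0,-7.2,0],[0.028,-0.009,-0.015,0,0,-7.1,0]]' >/dev/null
python3 -m jog '[[0.029,-0.006,-0.015,0,0,-7.2,0],[0.03,-0.005,-0.017,0,0,-7.1,0],[0.031,-0.002,0,0,0,-7.1,0],[0.031,0,0,0,0,-7.2,0],[0.031,0.002,0,0,0,-7.1,0]]' >/dev/null
python3 -m jog '[[0.031,0.004,0,0,0,-7.2,0],[0.031,0.006,0,0,0,-7.1,0],[0.031,0.009,0,0,0,-7.2,0],[0.03,0.011,0,0,0,-7.1,0],[0.03,0.014,0,0,0,-7.1,0]]'
python3 -m jog '[[0.029,0.015,0,0,0,-7.2,0],[0.028,0.018,0,0,0,-7.1,0],[0.027,0.02,0,0,0,-7.2,0],[0.025,0.022,0,0,0,-7.1,0],[0.025,0.024,0,0,0,-7.2,0]]' >/dev/null
python3 -m jog '[[0.022,0.026,0,0,0,-7.1,0],[0.021,0.027,0.023,0,0,-7.1,0],[0.019,0.03,0.022,0,0,-7.2,0],[0.017,0.031,0.024,0,0,-7.1,0],[0.015,0.032,0.024,0,0,-7.2,0]]' >/dev/null
python3 -m jog '[[0.013,0.034,0.025,0,0,-7.1,0],[0.01,0.034,0.026,0,0,-7.2,0],[0.008,0.036,0.026,0,0,-7.1,0],[0,0,0,0,0,0,0],[0,0,0,0,0,0,0]]'
```

```text
t: 7.6
ee_pos: [0.6265, -0.0259, 0.2871]
tool_rot: [-1.859, -2.528, 0.004]
wrist_force: [0.1, 0.3, -0.8]
gripper_width: 0.016
grip_force: 70.8
t: 9.1
ee_pos: [0.5676, 0.411, 0.1164]
tool_rot: [0.545, -3.088, 0.004]
wrist_force: [0.5, -0.5, -0.6]
gripper_width: 0.0154
grip_force: 70.8
```

```bash
python3 -c "
from h import *; import pickle
for n in('scene','side'):
    d=grab(n,n+'2'); pickle.dump(d,open(n+'2.pkl','wb'))
a=cv2.imread('pics/scene2.png')[170:390,350:540]; b=cv2.imread('pics/side2.png')[70:215,200:360]
cv2.imwrite('pics/m2.png',np.hstack([cv2.resize(a,(400,463)),cv2.resize(b,(400,463))]))"
```

```text
(no output)
```

View pics/m2.png

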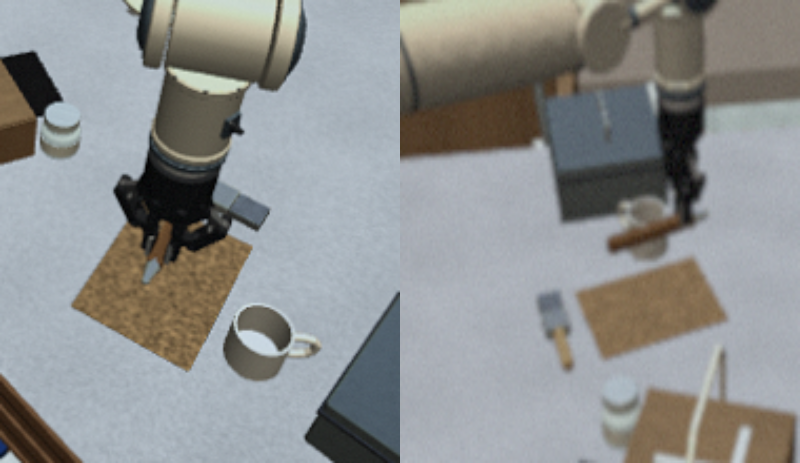

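The burnisher is level over the mat with the nib pointing outwards, and the mug and brush are clear. I'll lower it and release.

```bash
python3 -m jog '[[0,0,0.025,0,0,0,0],[0,0,0.025,0,0,0,0],[0,0,0.022,0,0,0,0],[0,0,0.015,0,0,0,0],[0,0,0.01,0,0,0,0]]'
python3 -m jog '[[0,0,0.006,0,0,0,0],[0,0,0.003,0,0,0,0],[0,0,0.002,0,0,0,0],[0,0,0,0,0,0,0],[0,0,0,0,0,0,0]]'
python3 -m jog '[[0,0,0,0,0,0,0.15],[0,0,0,0,0,0,0.3],[0,0,0,0,0,0,0.45],[0,0,0,0,0,0,0.5],[0,0,0,0,0,0,0.5]]'
```

```text
t: 9.7
ee_pos: [0.57, 0.4101, 0.0226]
tool_rot: [0.541, -3.094, 0.0]
wrist_force: [-0.0, -0.8, -0.2]
gripper_width: 0.0156
grip_force: 70.8
t: 10.2
ee_pos: [0.5697, 0.4115, 0.0132]
tool_rot: [-0.544, 3.093, 0.001]
wrist_force: [0.8, 0.0, 0.1]
gripper_width: 0.0157
grip_force: 70.8
t: 10.7
ee_pos: [0.5694, 0.4112, 0.0124]
tool_rot: [-0.544, 3.094, 0.0]
wrist_force: [0.8, -0.1, -0.6]
gripper_width: 0.043
grip_force: 0.0
```

```bash
python3 -m jog '[[0,0,-0.02,0,0,0,0.5],[0,0,-0.04,0,0,0,0.5],[0,0,-0.04,0,0,0,0.5],[0,0,-0.04,0,0,0,0.5],[0,0,-0.04,0,0,0,0.5]]' >/dev/null
python3 -m jog '[[0,0,0,0,0,0,0.5],[0,0,0,0,0,0,0.5],[0,0,0,0,0,0,0.5]]'
cat > burn.py <<'E'
from m import *; import pickle,sys
d=grab('wrist','wb'+sys.argv[1]); P,H=cloud(d); x,y,z=P[...,0],P[...,1],P[...,2]
m=((x>.35)&(x<.72)&(y>.25)&(y<.52)&(z>.012)&(z<.035)).astype(np.uint8)
k,l,st,ce=cv2.connectedComponentsWithStats(m)
for i in np.argsort(-st[1:,4])[:3]+1:
    vv,uu=np.nonzero(l==i); Q=onz(d,np.c_[uu,vv],.02); print(st[i],rect(Q),np.percentile(z[l==i],[5,50,95]).round(4)); print(cv2.boxPoints(cv2.minAreaRect(Q[:,:2].astype(np.float32))).round(4).tolist())
E
python3 burn.py 1
```

```text
t: 11.5
ee_pos: [0.569, 0.411, 0.1905]
tool_rot: [0.544, -3.092, 0.001]
wrist_force: [-0.3, -1.5, -0.3]
gripper_width: 0.0429
grip_force: 0.0
[ 307   38   21  187 3457] (array([0.5288, 0.3982]), array([0.175 , 0.0181]), 19.59) [0.0194 0.0223 0.0237]
[[0.4433000087738037, 0.3774000108242035], [0.44940000772476196, 0.3603000044822693], [0.614300012588501, 0.4189999997615814], [0.6082000136375427, 0.4359999895095825]]
[417 138  40  62 475] (array([0.5161, 0.5125]), array([0.0625, 0.0254]), 0.59) [0.0136 0.0242 0.0337]
[[0.4848000109195709, 0.5249000191688538], [0.48500001430511475, 0.49950000643730164], [0.5475000143051147, 0.5001000165939331], [0.5472999811172485, 0.5254999995231628]]
```

View pics/wb1.png

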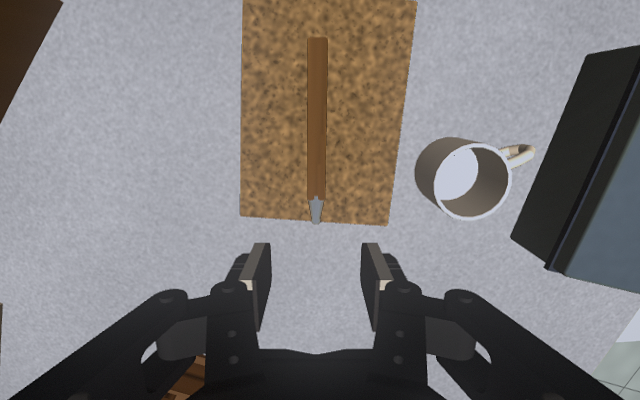

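The burnisher lies flat on the mat: heading 19.6°, rear end at (0.446, 0.369), top at 22 mm, which matches 4 + 18 mm. I'll regrasp near the rear with the gripper leaning back 25°.

Run:
```python
from plan import *
s=(np.array([.5688,.4111,.1924]),now()[1]); print(s[1].round(3))
T=down(199.6,-25); q=rows(line(*s,[.4718,.378,.07],T,5),.5,s)
q=rows(line(*q,[.4718,.378,.014],T,5),.5,q)
```

```text
[[-0.94  -0.341 -0.003]
 [-0.341  0.94  -0.002]
 [ 0.004 -0.001 -1.   ]]
[[0.02,0.0,0.025,0.0,-5.0,0.1,0.5],[0.023,0.001,0.022,0.0,-5.1,0.0,0.5],[0.024,0.0,0.021,0.0,-5.0,0.1,0.5],[0.026,0.001,0.018,0.0,-5.1,0.1,0.5],[0.028,0.0,0.016,0.0,-5.0,0.1,0.5]]
end [0.4717 0.3782 0.0701]
[[0.005,0.0,0.01,0.0,0.0,0.0,0.5],[0.004,0.0,0.01,0.0,0.0,0.0,0.5],[0.005,0.0,0.011,0.0,0.0,0.0,0.5],[0.005,0.0,0.01,0.0,0.0,0.0,0.5],[0.005,0.0,0.01,0.0,0.0,0.0,0.5]]
end [0.4715 0.3781 0.0138]
```

```bash
python3 -m jog '[[0.02,0,0.025,0,-5,0.1,0.5],[0.023,0.001,0.022,0,-5,0,0.5],[0.024,0,0.021,0,-5,0.1,0.5],[0.026,0.001,0.018,0,-5,0.1,0.5],[0.028,0,0.016,0,-5,0.1,0.5]]' >/dev/null
python3 -m jog '[[0.005,0,0.01,0,0,0,0.5],[0.004,0,0.01,0,0,0,0.5],[0.005,0,0.011,0,0,0,0.5],[0.005,0,0.01,0,0,0,0.5],[0.005,0,0.01,0,0,0,0.5]]'
python3 -m jog '[[0,0,0,0,0,0,0.5],[0,0,0,0,0,0,0.3],[0,0,0,0,0,0,0],[0,0,0,0,0,0,0],[0,0,0,0,0,0,0]]' 100
python3 -c "
from h import *
print(Ro.from_rotvec(manip.get_state()['tool_rot']).as_matrix().round(3),manip.get_state()['joints'])"
```

```text
t: 12.55
ee_pos: [0.4739, 0.3793, 0.0142]
tool_rot: [-0.459, 2.669, 0.106]
wrist_force: [-0.9, -0.2, 0.0]
gripper_width: 0.043
grip_force: 0.0
t: 13.05
ee_pos: [0.4728, 0.3789, 0.0145]
tool_rot: [-0.46, 2.669, 0.105]
wrist_force: [1.0, 0.5, 1.8]
gripper_width: 0.0149
grip_force: 98.2
[[-0.853 -0.335  0.399]
 [-0.303  0.942  0.144]
 [-0.424  0.002 -0.906]] [ 0.70266743 -0.16028395  1.92361756 -0.18014077  0.97204841 -1.1382677 ]
```

```bash
cat > geo.py <<'E'
from plan import *
YAW=-19.55; c,s_=np.cos(np.radians(YAW)),np.sin(np.radians(YAW))
ex=np.array([c,s_,0]);ey=np.array([-s_,c,0]); corner=np.array([.5969,-.0360,.085])
seam=[corner+(x-45)*.001*ex for x in(-60,-39,-18,3,24,45)]+[corner+y*.001*ey for y in(23,47,70)]
E
python3 - <<'E'
from geo import *
d=np.array([np.cos(np.radians(19.6)),np.sin(np.radians(19.6)),0])
p,R=now(); nib=np.r_[.4464,.3689,.013]+.173*d
nt=R.T@(nib-p); bt=R.T@d; print('nib tool',nt.round(4),'dir',bt.round(3)); np.save('nt.npy',nt)
Rr=down(180+YAW,5); print('rub dir',(Rr@bt).round(3))
for i in (0,5,8): print(i,seam[i].round(4),(seam[i]-Rr@nt).round(4))
s=(np.array([.4715,.3781,.0138]),R)
q=rows([(s[0]+[0,0,z],R) for z in(.01,.04,.08,.12,.16)],0,s)
tgt=seam[0]-.003*ex-Rr@nt+np.array([0,0,.06])
q=rows(polar(*q,tgt,Rr,15,.29,180+YAW-199.6),0,q); np.save('cmd.npy',np.c_[q[0],q[1]])
print('nib end',q[0]+q[1]@nt)
E
```

```text
nib tool [-0.1304 -0.0005  0.0628] dir [-0.906  0.     0.424]
rub dir [ 0.815 -0.289 -0.502]
0 [ 0.498  -0.0009  0.085 ] [0.3808 0.0412 0.159 ]
5 [ 0.5969 -0.036   0.085 ] [0.4798 0.0061 0.159 ]
8 [0.6203 0.03   0.085 ] [0.5032 0.0721 0.159 ]
[[-0.004,0.0,-0.009,0.0,0.0,0.0,0],[-0.013,0.0,-0.027,0.0,0.0,0.0,0],[-0.017,0.0,-0.036,0.0,0.0,0.0,0],[-0.017,0.0,-0.037,0.0,0.0,0.0,0],[-0.017,0.0,-0.036,0.0,0.0,0.0,0]]
end [0.4717 0.3778 0.174 ]
[[-0.008,-0.026,-0.033,1.1,2.0,2.4,0],[-0.005,-0.025,-0.032,1.0,2.0,2.4,0],[-0.004,-0.025,-0.031,0.9,2.0,2.4,0],[-0.001,-0.025,-0.022,0.8,2.0,2.5,0],[0.007,-0.024,-0.002,0.7,2.0,2.5,0]]
[[0.007,-0.023,-0.002,0.7,2.0,2.6,0],[0.007,-0.024,-0.002,0.5,2.0,2.5,0],[0.007,-0.022,-0.001,0.5,2.0,2.6,0],[0.007,-0.022,-0.001,0.4,2.0,2.5,0],[0.008,-0.022,-0.001,0.2,2.0,2.6,0]]
[[0.007,-0.021,-0.001,0.2,2.0,2.6,0],[0.008,-0.021,0.016,0.1,2.0,2.6,0],[0.008,-0.021,0.019,0.0,2.1,2.7,0],[0.007,-0.02,0.019,0.0,2.0,2.6,0],[0.007,-0.019,0.017,-0.2,2.0,2.6,0]]
end [0.3778 0.0424 0.2189]
nib end [4.94833349e-01 1.66235202e-04 1.44891147e-01]
```

```bash
python3 -m jog '[[-0.004,0,-0.009,0,0,0,0],[-0.013,0,-0.027,0,0,0,0],[-0.017,0,-0.036,0,0,0,0],[-0.017,0,-0.037,0,0,0,0],[-0.017,0,-0.036,0,0,0,0]]' 100
python3 -m jog '[[-0.008,-0.026,-0.033,1.1,2,2.4,0],[-0.005,-0.025,-0.032,1,2,2.4,0],[-0.004,-0.025,-0.031,0.9,2,2.4,0],[-0.001,-0.025,-0.022,0.8,2,2.5,0],[0.007,-0.024,-0.002,0.7,2,2.5,0]]' >/dev/null
python3 -m jog '[[0.007,-0.023,-0.002,0.7,2,2.6,0],[0.007,-0.024,-0.002,0.5,2,2.5,0],[0.007,-0.022,-0.001,0.5,2,2.6,0],[0.007,-0.022,-0.001,0.4,2,2.5,0],[0.008,-0.022,-0.001,0.2,2,2.6,0]]' >/dev/null
python3 -m jog '[[0.007,-0.021,-0.001,0.2,2,2.6,0],[0.008,-0.021,0.016,0.1,2,2.6,0],[0.008,-0.021,0.019,0,2.1,2.7,0],[0.007,-0.02,0.019,0,2,2.6,0],[0.007,-0.019,0.017,-0.2,2,2.6,0]]' >/dev/null
python3 -m jog '[[0,0,0,0,0,0,0],[0,0,0,0,0,0,0],[0,0,0,0,0,0,0]]'
python3 - <<'E'
from geo import *; import pickle
nt=np.load('nt.npy'); p,R=now(); X=p+R@nt; print('nib exp',X.round(4),'tool z',R[:,2].round(3))
ims=[]
for n in('scene','side'):
    d=grab(n,n+'3'); pickle.dump(d,open(n+'3.pkl','wb')); u=proj(d,[X])[0]; print(n,u.round(1))
    a=d['image'][:,:,::-1]; u0,v0=int(u[0])-60,int(u[1])-60; ims.append(cv2.resize(a[v0:v0+120,u0:u0+120],(400,400),interpolation=cv2.INTER_CUBIC)); print('crop',u0,v0)
cv2.imwrite('pics/n3.png',np.hstack(ims))
E
```

```text
t: 13.55
ee_pos: [0.4722, 0.3781, 0.1758]
tool_rot: [-0.46, 2.671, 0.105]
wrist_force: [0.9, 0.1, -0.4]
gripper_width: 0.0144
grip_force: 97.9
t: 15.35
ee_pos: [0.3794, 0.0435, 0.2204]
tool_rot: [-0.518, -3.012, -0.021]
wrist_force: [-0.0, 0.2, -0.7]
gripper_width: 0.015
grip_force: 98.1
nib exp [0.4966 0.0014 0.1466] tool z [-0.082  0.028 -0.996]
scene [339.2 189. ]
crop 279 128
side [302.  197.6]
crop 241 137
```

View pics/n3.png

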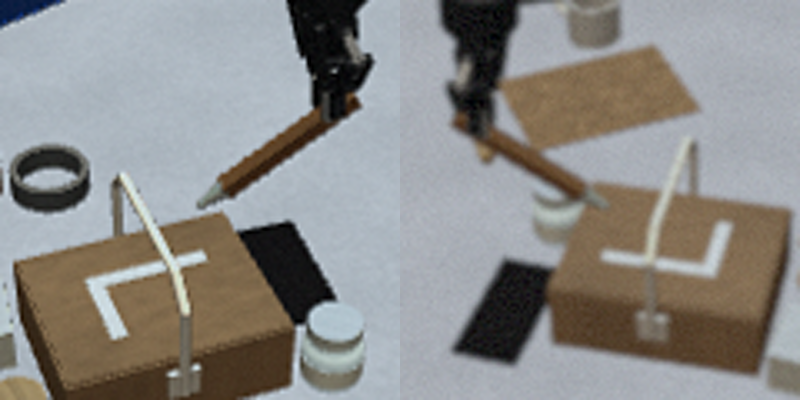

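Both views put the nib within 1 px of where the model expects it (scene about (339.6,189.5), side about (302.5,198)), and it hovers over the free end. Now I'll lower it.

```bash
python3 -m jog '[[-0.001,0,0.014,0,0,0,0],[-0.002,0,0.014,0,0,0,0],[-0.001,0,0.014,0,0,0,0],[-0.001,0,0.010,0,0,0,0],[0,0,0.003,0,0,0,0]]'
cat > st.py <<'E'
from geo import *
nt=np.load('nt.npy'); F=[];X=[]
for _ in range(4):
    get_image('wrist'); s=manip.get_state(); F.append(s['wrist_force']); X.append(s['ee_pos']+Ro.from_rotvec(s['tool_rot']).as_matrix()@nt)
x=np.mean(X,0); r=(x-corner)*1000; print('t',s['t'],'F',np.mean(F,0).round(2),np.std(F,0).round(1),'nib box x,y (mm)',(r@ex+45).round(1),(r@ey-30).round(1),'z',x[2].round(4))
E
python3 st.py
python3 -m jog '[[0,0,0.002,0,0,0,0],[0,0,0.002,0,0,0,0],[0,0,0.002,0,0,0,0],[0,0,0,0,0,0,0],[0,0,0,0,0,0,0]]'
python3 st.py
```

```text
t: 15.95
ee_pos: [0.3781, 0.0428, 0.1616]
tool_rot: [-0.519, -3.006, -0.019]
wrist_force: [-0.4, 0.2, -0.8]
gripper_width: 0.0147
grip_force: 98.1
t 16.15 F [-0.05  0.39 -0.69] [0.6 0.5 1. ] nib box x,y (mm) -62.8 -29.5 z 0.0891
t: 16.65
ee_pos: [0.3784, 0.043, 0.158]
tool_rot: [-0.52, -3.009, -0.02]
wrist_force: [-0.5, -0.6, -0.2]
gripper_width: 0.0146
grip_force: 98.2
t 16.85 F [-0.23  0.18 -0.57] [0.5 0.4 0.4] nib box x,y (mm) -63.0 -29.4 z 0.0839
```

```bash
python3 -m jog '[[0,0,0.001,0,0,0,0],[0,0,0.001,0,0,0,0],[0,0,0,0,0,0,0]]' >/dev/null; python3 st.py
python3 -m jog '[[0,0,0.001,0,0,0,0],[0,0,0.001,0,0,0,0],[0,0,0,0,0,0,0]]' >/dev/null;python3 st.py
```

```text
t 17.35 F [-0.84  0.16  0.51] [0.3 0.4 0.3] nib box x,y (mm) -63.2 -29.4 z 0.0818
t 17.85 F [-0.97  0.43  1.32] [0.5 0.2 0.3] nib box x,y (mm) -63.4 -29.4 z 0.0798
```

Contact is at about 2 N with the nib 3 mm outside seam0, so I'll start rubbing slowly.

```bash
python3 -m jog '[[-0.002,0,-0.0002,0,0,0,0],[-0.002,0,-0.0002,0,0,0,0],[-0.003,0,-0.0003,0,0,0,0],[-0.003,0,-0.0003,0,0,0,0],[-0.003,0,-0.0003,0,0,0,0]]'>/dev/null; python3 st.py
python3 -m jog '[[-0.003,0,-0.0003,0,0,0,0],[-0.003,0,-0.0003,0,0,0,0],[-0.003,0,-0.0003,0,0,0,0],[-0.003,0,-0.0003,0,0,0,0],[0,0,0,0,0,0,0]]'; python3 st.py
```

```text
t 18.55 F [ 0.18 -0.17  0.99] [0.4 0.7 0.3] nib box x,y (mm) -49.7 -29.5 z 0.0799
t: 19.05
ee_pos: [0.4022, 0.0345, 0.1541]
tool_rot: [-0.52, -3.009, -0.02]
wrist_force: [1.9, -0.8, 0.6]
gripper_width: 0.0146
grip_force: 98.1
t 19.25 F [ 0.25 -0.52  0.65] [0.4 0.4 0.6] nib box x,y (mm) -37.8 -29.4 z 0.0801
```

```bash
python3 -m jog '[[-0.004,0,0,0,0,0,0],[-0.004,0,-0.0002,0,0,0,0],[-0.004,0,-0.0003,0,0,0,0],[-0.004,0,-0.0003,0,0,0,0],[-0.004,0,-0.0003,0,0,0,0]]'>/dev/null; python3 st.py
python3 -m jog '[[-0.004,0,-0.0003,0,0,0,0],[-0.004,0,-0.0003,0,0,0,0],[-0.004,0,-0.0003,0,0,0,0],[-0.004,0,-0.0003,0,0,0,0],[-0.004,0,-0.0003,0,0,0,0]]'; python3 st.py
python3 -c "
from h import *
ims=[]
for n,(u,v) in(('scene',(320,205)),('side',(315,195))):
    a=grab(n,n+'4')['image'][:,:,::-1]; ims.append(cv2.resize(a[v-60:v+60,u-60:u+60],(400,400),interpolation=cv2.INTER_CUBIC))
cv2.imwrite('pics/n4.png',np.hstack(ims))"
```

```text
t 19.95 F [ 0.23 -0.26  1.17] [0.4 0.4 0.4] nib box x,y (mm) -17.4 -29.5 z 0.0794
t: 20.45
ee_pos: [0.4397, 0.0212, 0.1532]
tool_rot: [-0.52, -3.009, -0.02]
wrist_force: [-0.9, 0.6, 1.2]
gripper_width: 0.0145
grip_force: 98.4
t 20.65 F [ 0.79 -0.2   1.09] [0.4 0.4 0.4] nib box x,y (mm) 2.6 -29.5 z 0.0791
```

View pics/n4.png

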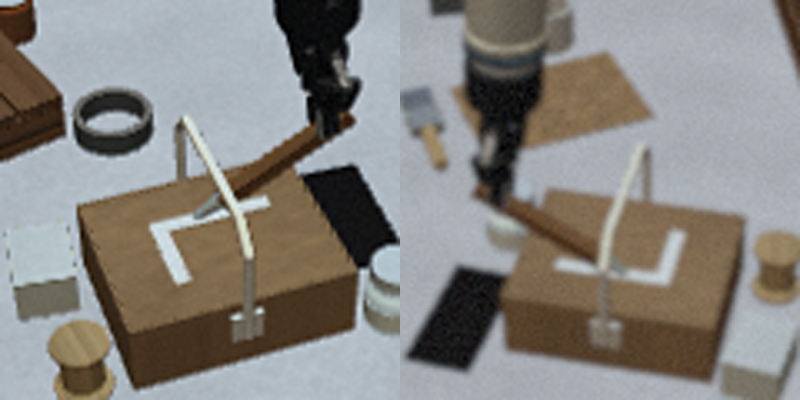

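The nib has passed under the arch and sits on the tape just beyond it (scene crop (200,213)), and the handle clears the bar. I'll go on to the corner.

```bash
python3 -m jog '[[-0.004,0,-0.0003,0,0,0,0],[-0.004,0,-0.0003,0,0,0,0],[-0.004,0,-0.0003,0,0,0,0],[-0.004,0,-0.0003,0,0,0,0],[-0.004,0,-0.0003,0,0,0,0]]'>/dev/null; python3 st.py
python3 -m jog '[[-0.004,0,-0.0003,0,0,0,0],[-0.004,0,-0.0003,0,0,0,0],[-0.004,0,-0.0003,0,0,0,0],[-0.004,0,-0.0003,0,0,0,0],[-0.004,0,-0.0003,0,0,0,0]]'; python3 st.py
```

```text
t 21.45 F [ 0.46 -0.27  1.48] [0.2 0.3 0.3] nib box x,y (mm) 22.7 -29.5 z 0.0788
t: 21.95
ee_pos: [0.4775, 0.0077, 0.1526]
tool_rot: [-0.52, -3.009, -0.02]
wrist_force: [-1.2, 0.9, 1.1]
gripper_width: 0.0144
grip_force: 98.4
t 22.15 F [ 0.64 -0.37  1.1 ] [0.8 0.3 0.6] nib box x,y (mm) 42.8 -29.5 z 0.0785
```

```bash
python3 -m jog '[[-0.002,0.001,-0.0003,0,0,0,0],[0,0.004,0,0,0,0,0],[0,0.004,0,0,0,0,0],[0,0.004,0,0,0,0,0],[0,0.004,0,0,0,0,0]]'>/dev/null; python3 st.py
python3 -m jog '[[0,0.004,0,0,0,0,0],[0,0.004,0,0,0,0,0],[0,0.004,0,0,0,0,0],[0,0.004,0,0,0,0,0],[0,0.004,0,0,0,0,0]]'; python3 st.py
python3 -m jog '[[0,0.004,0,0,0,0,0],[0,0.004,0,0,0,0,0],[0,0.004,0,0,0,0,0],[0,0.004,0,0,0,0,0],[0,0.004,0,0,0,0,0]]' >/dev/null; python3 st.py
```

```text
t 22.85 F [-0.27  0.38  1.71] [0.6 0.1 0.4] nib box x,y (mm) 43.9 -11.5 z 0.0786
t: 23.35
ee_pos: [0.4916, 0.0423, 0.1527]
tool_rot: [-0.52, -3.009, -0.02]
wrist_force: [-1.0, -1.7, 1.2]
gripper_width: 0.0144
grip_force: 98.3
t 23.55 F [-0.16  0.1   1.51] [0.1 0.7 0.5] nib box x,y (mm) 43.9 8.4 z 0.0785
t 24.25 F [ 0.46 -0.1   1.66] [0.4 0.7 0.4] nib box x,y (mm) 43.9 28.4 z 0.0784
```

```bash
python3 -m jog '[[0,0.004,0,0,0,0,0],[0,0.004,0,0,0,0,0],[0,0.004,0,0,0,0,0],[0,0.001,0,0,0,0,0],[0,0,0,0,0,0,0]]'>/dev/null; python3 st.py
python3 - <<'E'
from geo import *
nt=np.load('nt.npy'); p,R=now(); X=p+R@nt; ims=[]
for n in('scene','side'):
    d=grab(n,n+'5'); u=proj(d,[X])[0]; u0,v0=int(u[0])-30,int(u[1])-30; print(n,u,u0,v0,'seam5,8',proj(d,[seam[5],seam[8]]).round(1).tolist())
    ims.append(cv2.resize(d['image'][v0:v0+60,u0:u0+60,::-1],(400,400),interpolation=cv2.INTER_CUBIC))
cv2.imwrite('pics/n5.png',np.hstack(ims))
E
```

```text
t 24.95 F [ 0.52 -0.54  1.8 ] [0.2 0.5 0.1] nib box x,y (mm) 44.0 40.7 z 0.0785
scene [314.63127901 227.55176692] 284 197 seam5,8 [[307.2, 211.3], [314.2, 226.0]]
side [337.05604954 204.5477079 ] 307 174 seam5,8 [[333.0, 216.3], [337.3, 203.3]]
```

View pics/n5.png

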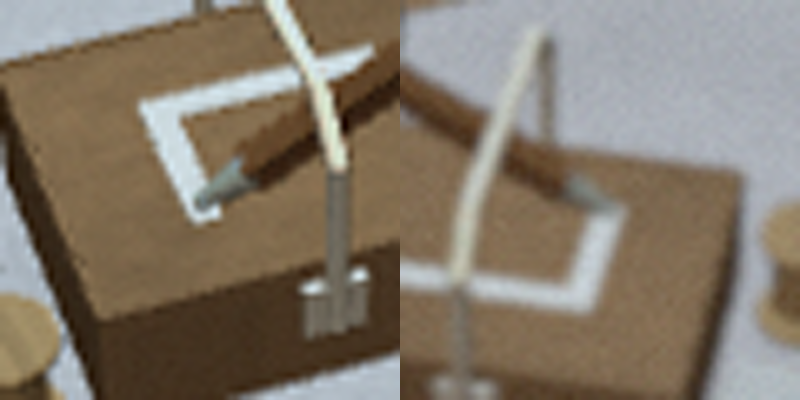

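The nib sits on the tape at the free end of the short leg. That used up my picture allowance, so from here I'll work from numbers only. A last short nudge, then lift a little and back out from under the arch.

```bash
python3 -m jog '[[0,0.002,0,0,0,0,0],[0,0.001,0,0,0,0,0],[0,0,0,0,0,0,0],[0,0,0,0,0,0,0]]'>/dev/null; python3 st.py
python3 -m jog '[[0.0005,0,-0.006,0,0,0,0],[0.001,0,-0.01,0,0,0,0],[0.02,0,0.002,0,0,0,0],[0.03,0,0.003,0,0,0,0],[0.03,0,0.003,0,0,0,0]]'
python3 -m jog '[[0.03,0,0.003,0,0,0,0],[0.005,0,-0.03,0,0,0,0],[0.004,0,-0.045,0,0,0,0],[0.004,0,-0.045,0,0,0,0],[0,0,0,0,0,0,0]]'
python3 - <<'E'
from geo import *
get_image('wrist'); get_image('wrist')
p,R=now(); print(p); s=(p,R)
d=np.array([np.cos(np.radians(19.6)),np.sin(np.radians(19.6)),0])
T=down(199.6,-25); tgt=np.array([.4728,.3789,.06])
q=rows(polar(*s,tgt,T,15,.29,199.6-180-YAW),0,s); print('nib',(q[0]+q[1]@np.load('nt.npy')).round(4),'tgt R err',np.degrees(Ro.from_matrix(q[1].T@T).as_rotvec()).round(2))
E
```

```text
t 25.65 F [ 0.01 -0.72  1.47] [0.2 0.6 0.4] nib box x,y (mm) 44.0 43.6 z 0.0784
t: 26.15
ee_pos: [0.427, 0.1033, 0.1683]
tool_rot: [-0.52, -3.008, -0.021]
wrist_force: [-0.4, 0.2, -0.7]
gripper_width: 0.0145
grip_force: 98.1
t: 26.65
ee_pos: [0.3983, 0.1145, 0.2958]
tool_rot: [-0.52, -3.02, -0.027]
wrist_force: [-0.0, -1.0, -0.9]
gripper_width: 0.0147
grip_force: 98.2
[0.39767652 0.11420662 0.28982079]Traceback (most recent call last):
  File "<stdin>", line 6, in <module>
  File "plan.py", line 14, in rows
    assert abs(s).max()<=.05 and abs(w).max()<=8.59,(s,w)
           ^^^^^^^^^^^^^^^^^^^^^^^^^^^^^^^^^^^^^^^^
AssertionError: (array([0.013, 0.019, 0.055]), array([-0.9, -2. , -2.4]))
```

Run:
```python
from geo import *
p,R=now(); s=(p,R)
T=down(199.6,-25)
q=rows(polar(*s,np.array([.4728,.3789,.14]),T,15,.28,199.6-180-YAW),0,s); print('nib',(q[0]+q[1]@np.load('nt.npy')).round(4),'R err',np.degrees(Ro.from_matrix(q[1].T@T).as_rotvec()).round(2))
q=rows(line(*q,[.4728,.3789,.018],T,5),0,q)
```

```text
[[-0.005,0.017,0.01,0.2,-2.0,-2.6,0],[-0.004,0.016,0.004,0.1,-2.0,-2.6,0],[-0.004,0.017,-0.001,0.0,-2.0,-2.6,0],[-0.004,0.017,-0.004,-0.1,-2.0,-2.6,0],[-0.004,0.018,0.0,-0.2,-2.0,-2.6,0]]
[[-0.005,0.017,0.001,-0.3,-2.0,-2.6,0],[-0.004,0.018,0.0,-0.4,-2.0,-2.6,0],[-0.005,0.018,0.001,-0.4,-2.0,-2.6,0],[-0.005,0.018,0.001,-0.6,-2.0,-2.5,0],[-0.005,0.018,0.001,-0.6,-2.0,-2.6,0]]
[[-0.005,0.019,0.002,-0.7,-2.0,-2.5,0],[0.001,0.019,0.022,-0.8,-2.0,-2.5,0],[0.006,0.019,0.034,-0.9,-2.0,-2.4,0],[0.008,0.019,0.039,-1.0,-2.0,-2.4,0],[0.012,0.019,0.044,-1.1,-2.0,-2.4,0]]
end [0.473  0.3786 0.1397]
nib [0.6095 0.4266 0.138 ] R err [ 0.02  0.04 -0.03]
[[0.01,0.0,0.022,0.0,0.0,0.0,0],[0.011,0.0,0.022,0.0,0.0,0.0,0],[0.01,0.0,0.022,0.0,0.0,0.0,0],[0.01,0.0,0.022,0.0,0.0,0.0,0],[0.011,0.0,0.022,0.0,0.0,0.0,0]]
end [0.4724 0.3785 0.018 ]
```

```bash
python3 -m jog '[[-0.005,0.017,0.004,0.2,-2,-2.6,0],[-0.004,0.016,0.004,0.1,-2,-2.6,0],[-0.004,0.017,-0.001,0,-2,-2.6,0],[-0.004,0.017,0.002,-0.1,-2,-2.6,0],[-0.004,0.018,0,-0.2,-2,-2.6,0]]'>/dev/null
python3 -m jog '[[-0.005,0.017,0.001,-0.3,-2,-2.6,0],[-0.004,0.018,0,-0.4,-2,-2.6,0],[-0.005,0.018,0.001,-0.4,-2,-2.6,0],[-0.005,0.018,0.001,-0.6,-2,-2.5,0],[-0.005,0.018,0.001,-0.6,-2,-2.6,0]]'>/dev/null
python3 -m jog '[[-0.005,0.019,0.002,-0.7,-2,-2.5,0],[0.001,0.019,0.022,-0.8,-2,-2.5,0],[0.006,0.019,0.034,-0.9,-2,-2.4,0],[0.008,0.019,0.039,-1,-2,-2.4,0],[0.012,0.019,0.044,-1.1,-2,-2.4,0]]'>/dev/null
python3 -m jog '[[0,0,0,0,0,0,0],[0,0,0,0,0,0,0],[0,0,0,0,0,0,0]]'
python3 - <<'E'
from geo import *
p,R=now(); get_image('wrist'); p,R=now(); nt=np.load('nt.npy')
a=R@np.array([-.906,0,.424]); print('nib',(p+R@nt).round(4),'dir',a.round(3))
from m import cloud,rect
d=grab('side'); P,H=cloud(d); m=(P[...,0]>.4)&(P[...,0]<.67)&(P[...,1]>.33)&(P[...,1]<.5)&(P[...,2]>.10)&(P[...,2]<.17)&(H[...,1]>60)
Q=P[m]; print(len(Q)); k=np.polyfit(Q[:,0],Q[:,2],1); print('slope z/x',k[0].round(3))
rows(line(p,R,[.4728,.3789,.022],down(199.6,-25),5),0,(p,R))
E
```

```text
t: 28.55
ee_pos: [0.4741, 0.3784, 0.141]
tool_rot: [-0.458, 2.669, 0.105]
wrist_force: [-0.2, -0.5, 0.2]
gripper_width: 0.015
grip_force: 98.2
nib [0.6111 0.4264 0.1405] dir [0.943 0.334 0.001]
144
slope z/x -0.014
[[0.01,0.0,0.022,0.0,0.0,0.0,0],[0.011,0.0,0.021,0.0,0.1,-0.1,0],[0.01,0.0,0.022,0.1,0.0,0.0,0],[0.011,0.001,0.021,0.0,0.0,0.0,0],[0.01,0.0,0.022,0.0,0.1,0.0,0]]
end [0.4729 0.3792 0.022 ]
```

```bash
python3 -m jog '[[0.01,0,0.022,0,0,0,0],[0.011,0,0.021,0,0,0,0],[0.01,0,0.022,0,0,0,0],[0.011,0,0.021,0,0,0,0],[0.01,0,0.022,0,0,0,0]]'>/dev/null
python3 -m jog '[[0.001,0,0.003,0,0,0,0],[0.001,0,0.002,0,0,0,0],[0,0,0.001,0,0,0,0],[0,0,0,0,0,0,0],[0,0,0,0,0,0,0]]'; python3 st.py
```

```text
t: 29.65
ee_pos: [0.4732, 0.3786, 0.0145]
tool_rot: [-0.459, 2.669, 0.105]
wrist_force: [-1.7, -2.7, 6.1]
gripper_width: 0.0144
grip_force: 99.1
t 29.85 F [-2.41 -1.75  5.81] [0.2 0.3 0.3] nib box x,y (mm) -97.7 410.3 z 0.013
```

The tool is down on the mat with about 6 N. I'll release and back away.

```bash
python3 -m jog '[[0,0,0,0,0,0,0.1],[0,0,0,0,0,0,0.2],[0,0,0,0,0,0,0.35],[0,0,0,0,0,0,0.5],[0,0,0,0,0,0,0.5]]'
python3 -m jog '[[0,0,-0.015,0,0,0,0.5],[0,0,-0.03,0,0,0,0.5],[0,0,-0.04,0,0,0,0.5],[0,0,-0.04,0,0,0,0.5],[-0.02,0,-0.04,0,0,0,0.5]]'
python3 -m jog '[[0,0,0,0,0,0,0.5],[0,0,0,0,0,0,0.5],[0,0,0,0,0,0,0.5]]'
python3 - <<'E'
from m import *
for n in('side','scene'):
    d=grab(n); P,H=cloud(d); x,y,z=P[...,0],P[...,1],P[...,2]
    m=((x>.42)&(x<.66)&(y>.33)&(y<.46)&(z>.011)&(z<.06)).astype(np.uint8); k,l,st,_=cv2.connectedComponentsWithStats(m); i=1+np.argmax(st[1:,4])
    vv,uu=np.nonzero(l==i); print(n,st[i],rect(onz(d,np.c_[uu,vv],.016)),np.percentile(z[l==i],[5,50,95]).round(3))
    for nm,(cx,cy,h) in dict(jar=(.452,.135,.04),gift=(.689,-.108,.03),ring=(.49,-.27,.012),candle=(.475,-.5,.03),spool=(.729,.018,.03),mug=(.52,.57,.03),brush=(.36,.318,.01)).items():
        q=P[(abs(x-cx)<.08)&(abs(y-cy)<.055)&(z>h)&(z<.075)]; print(nm,q[:,:2].mean(0).round(3),end=' ')
    print()
E
```

```text
t: 30.35
ee_pos: [0.4716, 0.3777, 0.0111]
tool_rot: [-0.461, 2.674, 0.102]
wrist_force: [-0.6, -0.4, -0.4]
gripper_width: 0.0423
grip_force: 0.0
t: 30.85
ee_pos: [0.4214, 0.3596, 0.1688]
tool_rot: [-0.463, 2.676, 0.101]
wrist_force: [0.3, 0.7, 1.0]
gripper_width: 0.0424
grip_force: 0.0
t: 31.15
ee_pos: [0.4232, 0.3601, 0.1677]
tool_rot: [-0.461, 2.675, 0.101]
wrist_force: [0.5, -0.2, -0.5]
gripper_width: 0.0423
grip_force: 0.0
side [285 157  39  14 162] (array([0.5298, 0.3913]), array([0.1726, 0.0345]), 20.16) [0.012 0.018 0.024]
jar [0.453 0.125] gift [ 0.674 -0.116] ring [ 0.503 -0.281] candle [ 0.501 -0.496] spool [0.719 0.011] mug [0.498 0.584] brush [0.359 0.327] 
scene [410 278  29  51 389] (array([0.5299, 0.3958]), array([0.1843, 0.0188]), 18.95) [0.016 0.022 0.026]
jar [0.472 0.14 ] gift [ 0.689 -0.098] ring [ 0.515 -0.274] candle [ 0.494 -0.488] spool [0.706 0.037] mug [0.514 0.548] brush [0.363 0.333]
```

The burnisher lies flat on the mat (middle about (0.53, 0.395), top at 22 mm), the gripper is clear, and the bystanders are where they were. I'll hand it in.

```bash
python3 -c "from bench import manip; print(manip.finish_job())"
```

```text
the job is handed in; nothing more can be done
None
```

The job is handed in at about 31 s (no verdict came back): the whole tape L was rubbed at about 1.5–2.6 N and the burnisher is back flat on the mat, with every bystander in place, but I viewed 11 pictures against the limit of 10.

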